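Clip the glue tin onto the bench's snap hook

ROBOT

A 6-joint arm with a two-finger parallel gripper is mounted at the origin on the work surface. World frame = base frame: x ahead of the robot, y to its left, z up, the work surface at z = 0. Lengths are in mm, angles in rad, forces in N, time in s.
With the tool pointing down it reaches from about 350 to 975 mm from the base axis. Payload 7.1 kg.
Tool frame: the origin (TCP) lies between the finger pads; the fingertips stand 8 mm ahead of it and the grasp point (between the pads) lies 11 mm behind it (arm.finger_overhang is the distance from the TCP to the fingertips, in mm); z points along the fingers, y is the line along which they close (so a half turn about z gives the same grasp; the last joint's range is limited). The gripper opens to 88 mm and grips with 3 to 60 N. Pads are 20 mm wide; open, the fingers measure 115 mm over their backs; the gripper's body (75 mm by 178 mm) begins 61 mm behind the grasp point.
Start: joints at [1.241, 0.423, 1.63, -0, 1.089, -0.019], TCP at [191.106, 595.049, 230.675] pointing down, gripper open.
Joint ranges: [-3, 3], [-0.9, 2.11], [0.09, 2.58], [-1.31, 4.45], [0.11, 2.69], [-2.54, 2.54]. Speed limits (rad/s): [2.39, 2.39, 3.01, 3.14, 3.14, 3.14].

INTERFACE

Orientations are given as a 3x3 rotation matrix whose columns are the frame's x, y, z axes.
In Python, from plant import get_obs, capture, camera_model, ticket, arm gives the robot as it stands.
- The arm moves only by the tool jog_arm, called after "Request:" as name([rows], argument=value, ...), one row to a line, values as JSON. Schema: {"type":"object","properties":{"steps":{"type":"array","items":{"type":"object","properties":{"jaw":{"type":"number"},"sx":{"type":"number"},"sy":{"type":"number"},"sz":{"type":"number"},"wx":{"type":"number"},"wy":{"type":"number"},"wz":{"type":"number"}},"additionalProperties":false,"required":["jaw"]},"minItems":1,"maxItems":12},"squeeze":{"type":"number"},"only":{"type":"string"},"quiet":{"type":"boolean"},"lines":{"type":"string"}},"required":["steps"],"additionalProperties":false}. steps is a list of rows, 1 to 12 of them, each an object with the fields jaw (the opening from 0.0 (shut) to 1.0 (fully open)), sx, sy, sz (the shift in normalised numbers (1 is 750 mm)), wx, wy, wz (a rotation vector in fractions of the full range, 1 being pi/2 rad); a field left out counts as zero (the opening has to be given); each row shifts and turns the commanded pose from where the row before left it, along the tool's axes as they then stand; what a row does not reach is not made up. A row lasts 1/12 s, in which the tool goes at most 41.7 mm and 0.125 rad, less where a joint would pass 70% of its speed; a pose out of reach is approached as far as the arm can. The fingers move at their own pace and stop on an object; squeeze is the grip in N (left out, the last holds). Time passes only in rows, so rows that do not move let the fingers close. The tool returns the time, the measured TCP pose, the force, the opening and the grip force at its end. only (a regular expression) keeps the lines of the reply that match it, lines (a string "A,B") keeps lines A to B, and quiet returns only ok. No shift or turn number may pass 1 either way. Input that does not fit is refused with a message, and nothing moves.
- get_obs(): the state, without advancing time (a new reading comes with each control period).
- capture(name): name is "scene" or "top" or "wrist"; returns the picture (400x640x3 uint8, blue, green, red); there is no depth.
- camera_model(name): a dict with "fx", "fy", "cx", "cy" (pixels), "rvec" (rotation vector, rad) and "tvec" (3), from world to camera coordinates, as OpenCV has them. Camera axes: x right, y down, z forward; pixel columns grow to the right and rows downward; lengths in mm; the calibration is good to about 2 mm. A picture is of the moment at which its call begins: read the wrist's pose just before it. camera_model takes no time and is no camera call; for the wrist camera it gives the pose at the moment of the call.
- ticket.job_done(): hands the job in; it is judged then, once.
The state is a dict: "t": time; "q": joint angles; "joint_vel": joint speeds; "tau": joint torques, N m; "position": TCP position; "tool_rot": TCP orientation; "wrist_force": force on the tool from outside, world axes, zero at the start; "ft_torque": the same for the moment, N m; "opening": opening from 0.0 (shut) to 1.0 (fully open); "finger_force": force on a finger pad.
Only numpy, scipy, OpenCV 4.12 (cv2) and the standard library are available. Lean on these libraries where they do the work, as an engineer would, in place of code of your own. Each camera call takes 0.05 s, during which the arm holds its last target. There are 200 camera calls.

TASK

Clip the glue tin to the snap hook on the bench post so that it cannot be knocked off: press the hook's sprung gate inward with the tin's ring, work the ring inside and let the gate snap shut behind it. Feel your way gently without forcing the ring against the hook, keep the brimful tin upright all the while, and leave it standing on the bench, let go, with the other things where they were.

Things in the scene. Friction and masses are not known exactly. Their poses are not given: they have to be found in the camera images.
- tin: Grey steel glue tin, diameter 65, about 0.45 kg, standing on the bench; origin at the centre of its underside, z up, its ring on the +x side. Its body ends at z = 75, with the lid and its knob on top.
- knob_mid (a point): Centre of the square wooden knob on the lid, 26 x 26 (sides along the tin's x and y), top 108 mm above the tin's underside; this point is at 92.
- ring_edge (a point): Middle of the outer edge of the tin's fixed upright D-shaped ring of 6 mm round wire, in the tin's x-z plane. The edge is an upright wire, centre line at tin x = 59, z = 40 to 60 (this point z = 50); top and bottom wires run back to the tin at z = 68 and 32. The hole is 24 deep (wall to edge wire) and 30 high.
- post: Low steel post fixed to the bench, a level steel snap hook clamped on its top (highest point z = 66). Origin on the bench under the gate line; x points into the hook, to the post; y along the gate, hinge to free end. The clamp sits anywhere up to 12 mm either way along y and this pose does not tell where: the hook's y values below are off by up to 12.
- gate (a joint): Gate of the hook, a 6 mm round bar; when shut it lies along x = 0, z = 50 (post axes) from its hinge at y = -45 to its free end y = 27 (y +-12, see post). Angle in rad: 0 shut, grows as it is pressed inward, hard stop at 0.45. Sprung shut: about 0.6 N at the free end starts it, 2 N there holds it fully in; over 8 N anywhere on the hook is forcing.
- post_top (a point): Middle of the post's top face, post axes x = 60, y = 0, z = 44. The hook's other bars are 7 mm round at z = 50: back bar at x = 40, end bars at y = 39.3 and y = -52.5 (with 16 mm ferrules outside, to y = 58 and -70); the +y end bar turns back to a nose on the gate line whose rounded end, y = 27, meets the gate's free end (y +-12, see post).
- mouth (a point): Point on the gate, post axes x = 0, y = 8, z = 50, good to press at wherever the clamp sits. Push +x until the ring wire's centre is 9 to 13 mm inside the gate line, then slide it to +y, behind the nose. It clears the gate's free end only within about 2.5 mm of bearing on the +y end bar (wire centre y = 32.8 +-12); there the gate snaps shut. A straight push will not pass.
- jar: Bystander: a closed steel can, 68 diameter, 85 high; origin at the centre of its underside.
- driver: Bystander: a screwdriver, 170 long, lying flat along its x axis; origin under its middle.
- block: Bystander: cork sanding block 110 x 60 x 35; origin at the centre of its underside.
There are look-alikes about, which are no part of the job. Leave any blue or pink look-alike of the tin alone.

How it is judged:
By the outcome, as a careful person would: the job done as asked, in the order asked, and still so for the second after the job is handed in, with the robot touching nothing.
It also fails if it takes over 45 s, if anything falls off the work surface, if the arm or the gripper's body presses on something with over 40 N, if the wrist force passes 120 N, or if a joint passes its speed limit or range.

## Working session

There is one attempt and no reset: what is moved stays moved. The work goes in short steps, Python scripts to look and compute and a tool call to move; the robot and the scene stay as the last step left them, time stands still between calls to the robot, and variables do not carry over. Pictures are saved under pics/ and viewed, at most 10 in all, crops included, and the job is handed in when it is done.

```bash
ls; mkdir -p pics; python3 - <<'E'
from plant import *
import cv2,numpy as np
o=get_obs();print(o['t'],o['position'],np.round(o['tool_rot'],3).tolist(),o['opening'])
for n in("scene","top","wrist"):
    m=camera_model(n);im=capture(n);cv2.imwrite(f'pics/{n}0.png',im)
    R,_=cv2.Rodrigues(np.array(m['rvec']));print(n,m['fx'],m['cx'],m['cy'],(-R.T@np.array(m['tvec']).ravel()).round(),R.round(2).tolist())
E
```

```text
pics
0.0 [190.96457355 594.5438618  229.88743964] [[-0.952, 0.306, -0.0], [0.306, 0.952, -0.001], [0.0, -0.002, -1.0]] 0.9965671166259297
scene 432.62354596848394 317.61758028620335 206.47429971985795 [1365.  158.  900.] [[-0.18, 0.98, 0.0], [0.7, 0.13, -0.7], [-0.69, -0.13, -0.72]]
top 450.43980155628884 325.39046787258565 197.02622782620463 [ 414.    3. 1166.] [[-0.01, -1.0, 0.01], [-0.99, 0.01, -0.13], [0.13, -0.01, -0.99]]
wrist 331.98434083572766 316.6200830483738 192.58093286718315 [124. 617. 384.] [[0.31, 0.95, -0.0], [0.92, -0.3, 0.26], [0.25, -0.08, -0.97]]
```

View pics/top0.png

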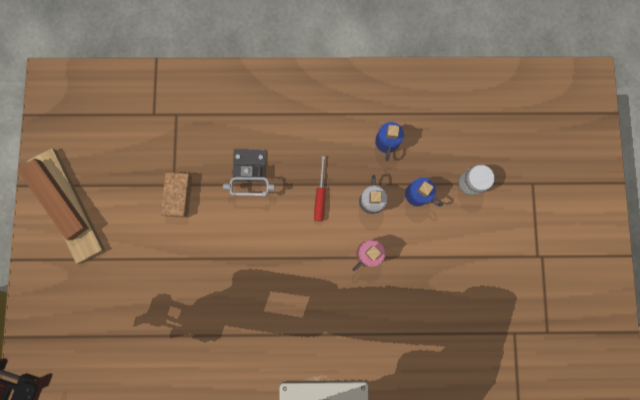

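View pics/scene0.png

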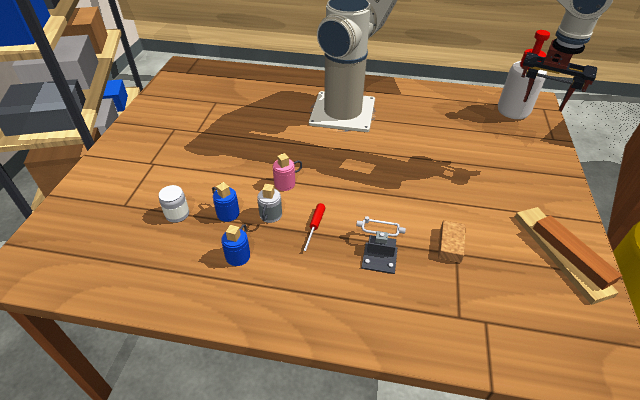

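Top view: grey tin (374,199) with its ring pointing up the image. Look-alikes are blue tins at (390,137) and (421,192) and a pink one at (371,253). Other things: hook at (250,187), driver (321,190), block (176,194), jar (479,180). The grey one fits "grey steel tin"; I'll confirm it in an enlarged crop.

```bash
cat > h.py <<'E'
import cv2,numpy as np
from plant import *
def cam(n):
    m=camera_model(n);R,_=cv2.Rodrigues(np.array(m['rvec'],float));K=np.array([[m['fx'],0,m['cx']],[0,m['fy'],m['cy']],[0,0,1]]);return K,R,np.array(m['tvec'],float).ravel()
def ray(c,uv):
    K,R,t=c;return -R.T@t, R.T@np.linalg.inv(K)@np.array([uv[0],uv[1],1.])
def onz(c,uv,z):
    o,d=ray(c,uv);return o+d*(z-o[2])/d[2]
def proj(c,P):
    K,R,t=c;p=K@(R@np.array(P,float)+t);return p[:2]/p[2]
E
python3 - <<'E'
from h import *
c=cam('top')
for n,uv,z in(('knob',(376,197),108),('ringtip',(374,180),50),('hookL',(226,186),50),('hookR',(272,187),50),('gateL',(233,194),50),('gateR',(267,194),50),('post',(246,171),44)):print(n,onz(c,uv,z).round(1))
a=cv2.imread('pics/top0.png')[160:225,215:415]
b=cv2.imread('pics/scene0.png')[175:285,220:420]
cv2.imwrite('pics/crop1.png',np.vstack([cv2.resize(a,(800,260),interpolation=2),cv2.resize(b,(600,330),interpolation=2) if 0 else cv2.copyMakeBorder(cv2.resize(b,(600,330),interpolation=2),0,0,0,200,0)]))
E
```

```text
knob [ 553.3 -126.6  108. ]
ringtip [ 604.  -129.6   50. ]
hookL [590.6 241.4  50. ]
hookR [587.5 126.4  50. ]
gateL [570.3 223.5  50. ]
gateR [569.9 138.7  50. ]
post [629.7 193.1  44. ]
```

View pics/crop1.png

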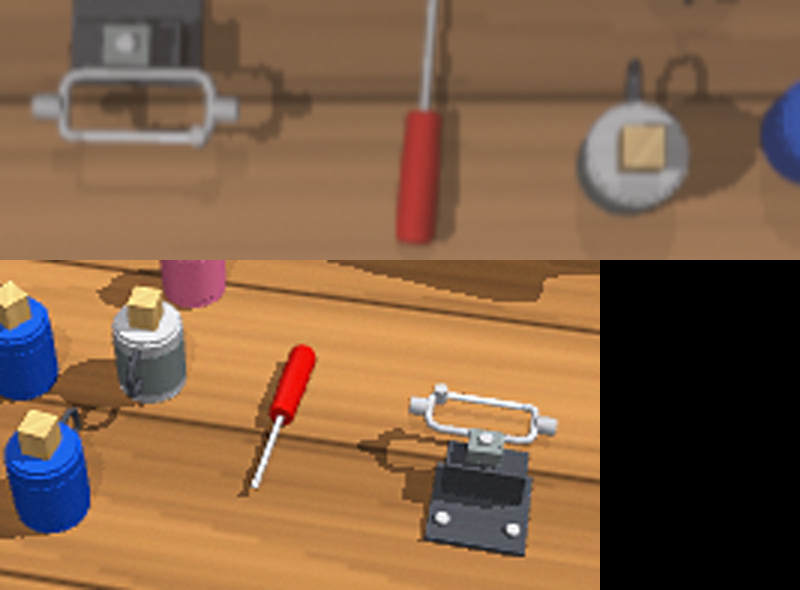

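Crop confirms: the grey steel tin with its wooden knob is at top-view (374,199), ring at (374,180). The hook's nose end is on the left and its hinge on the right. I'll move over the hook, turning so the wrist camera is on the far side.

The rows are not in the units I measure in: shifts go in shares of 750 mm and turns go in shares of pi/2 rad. I convert before sending: -36 mm / 750 = -0.048, -18.7 mm / 750 = -0.0249.

Request:
jog_arm([
  {"jaw":1, "sx":-0.048, "sy":-0.0249},
  {"jaw":1, "sx":-0.048, "sy":-0.0249},
  {"jaw":1, "sx":-0.048, "sy":-0.0249},
  {"jaw":1, "sx":-0.048, "sy":-0.0249},
  {"jaw":1, "sx":-0.048, "sy":-0.0249},
  {"jaw":1, "sx":-0.048, "sy":-0.0249},
  {"jaw":1, "sx":-0.048, "sy":-0.0249},
])

```text
t: 0.73
position: [391.9, 391.7, 230.6]
tool_rot: [[-0.952, 0.306, -0.0], [0.306, 0.952, -0.0], [0.0, -0.0, -1.0]]
wrist_force: [1.0, 0.9, 0.7]
opening: 1.003
finger_force: 0.0
```

Request:
jog_arm([
  {"jaw":1, "sx":-0.048, "sy":-0.0249},
  {"jaw":1, "sx":-0.048, "sy":-0.0249},
  {"jaw":1, "sx":-0.048, "sy":-0.0249},
  {"jaw":1, "sx":-0.048, "sy":-0.0249},
  {"jaw":1, "sx":-0.048, "sy":-0.0249},
  {"jaw":1, "sx":-0.048, "sy":-0.0249},
  {"jaw":1, "sx":-0.048, "sy":-0.0249},
])

```text
t: 1.32
position: [591.9, 189.9, 230.5]
tool_rot: [[-0.952, 0.306, -0.0], [0.306, 0.952, -0.0], [0.0, -0.0, -1.0]]
wrist_force: [0.3, 0.3, 0.4]
opening: 1.002
finger_force: 0.0
```

Request:
jog_arm([
  {"jaw":1, "wz":0.0783},
  {"jaw":1, "wz":0.0783},
  {"jaw":1, "wz":0.0783},
  {"jaw":1, "wz":0.0783},
  {"jaw":1, "wz":0.0783},
  {"jaw":1, "wz":0.0783},
  {"jaw":1, "wz":0.0783},
  {"jaw":1, "wz":0.0783},
  {"jaw":1, "wz":0.0783},
  {"jaw":1, "wz":0.0783},
  {"jaw":1, "wz":0.0783},
  {"jaw":1, "wz":0.0783},
])

```text
t: 2.32
position: [590.7, 191.6, 230.3]
tool_rot: [[0.22, 0.975, -0.001], [0.975, -0.22, -0.0], [-0.0, -0.001, -1.0]]
wrist_force: [0.1, 0.3, 0.2]
opening: 1.003
finger_force: 0.0
```

Request:
jog_arm([
  {"jaw":1, "wz":0.0783},
  {"jaw":1, "wz":0.0783},
  {"jaw":1, "wz":0.0783},
  {"jaw":1, "wz":0.0783},
  {"jaw":1, "wz":0.0783},
  {"jaw":1, "wz":0.0783},
  {"jaw":1, "wz":0.0783},
  {"jaw":1, "wz":0.0783},
  {"jaw":1, "wz":0.0783},
  {"jaw":1, "wz":0.0783},
  {"jaw":1, "wz":0.0783},
  {"jaw":1},
])

```text
t: 3.32
position: [590.7, 191.6, 230.4]
tool_rot: [[1.0, -0.003, -0.001], [-0.003, -1.0, -0.0], [-0.001, 0.0, -1.0]]
wrist_force: [-1.0, 0.3, -0.3]
opening: 1.0
finger_force: 0.0Traceback (most recent call last):
```

```bash
python3 - <<'E'
from h import *
o=get_obs();c=cam('wrist');im=capture('wrist');cv2.imwrite('pics/w1.png',im);np.save('w1.npy',np.array(c,dtype=object),allow_pickle=True)
print(o['t'],o['q'],o['position'],o['tool_rot'].round(3))
E
```

```text
  File "<stdin>", line 2, in <module>
ValueError: could not broadcast input array from shape (3,3) into shape (3,)
```

View pics/w1.png

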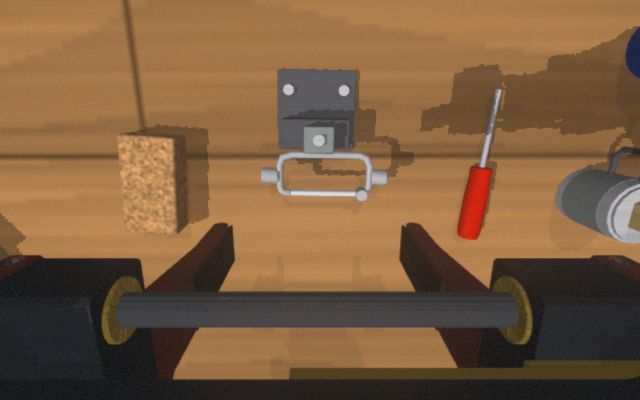

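The wrist view shows the hook with gate along (285..362, 194), hinge knuckle at (362,195), ferrules at (268,176) and (379,177), and post clamp at (319,140). I'll measure these and view an enlarged crop.

```bash
python3 - <<'E'
from h import *
c=cam('wrist');im=cv2.imread('pics/w1.png')
import pickle;pickle.dump(c,open('w1.pkl','wb'))
hsv=cv2.cvtColor(im,cv2.COLOR_BGR2HSV)
m=((hsv[...,1]<50)&(hsv[...,2]>125)).astype(np.uint8)
m[:150]=0;m[202:]=0;m[:,:255]=0;m[:,392:]=0
# gate line: centroid of mask rows 185..202 for columns 295..352 ; back bar rows 150..162
def line(r0,r1,c0,c1):
    P=[]
    for x in range(c0,c1):
        w=np.where(m[r0:r1,x])[0]
        if len(w): P.append((x,r0+w.mean()))
    P=np.array(P);k=np.polyfit(P[:,0],P[:,1],1);return [onz(c,(x,np.polyval(k,x)),50)[:2].round(1) for x in (c0,c1)],len(P)
print('gate',line(186,202,296,352));print('back',line(150,163,295,305),line(150,163,335,355))
for r in range(170,184,2):
    w=np.where(m[r])[0];print(r,w.min(),w.max(),[onz(c,(x,r),50)[:2].round(1).tolist() for x in (w.min()-.5,w.max()+.5)], np.where(np.diff(w)>3)[0], w[np.where(np.diff(w)>3)[0]],w[np.where(np.diff(w)>3)[0]+1])
# post plate/bolts
for uv in((288.5,90),(344,91)):print('bolt',onz(c,uv,8)[:2])
cl=((hsv[...,1]<60)&(hsv[...,2]>90)).astype(np.uint8);print('clamp cols',[ (r,np.where(cl[r,295:345])[0][[0,-1]]+295) for r in (134,140,146)])
cr=cv2.resize(im[55:210,255:395],None,fx=5,fy=5,interpolation=2)[:600*1];cv2.imwrite('pics/w1c.png',cv2.resize(im[120:210,255:395],None,fx=5.6,fy=5.6,interpolation=2))
E
```

```text
gate ([array([572. , 213.4]), array([571.4, 154.9])], 56)
back ([array([611.6, 213.9]), array([612.2, 203.7])], 10) ([array([611.5, 173.4]), array([610.7, 153.1])], 20)
170 261 372 [[595.7, 249.4], [596.1, 134.7]] [19] [281] [366]
172 261 385 [[593.6, 249.5], [594.1, 121.3]] [18] [281] [366]
174 261 386 [[591.5, 249.6], [592.0, 120.1]] [19] [281] [366]
176 261 386 [[589.4, 249.7], [589.9, 120.0]] [20] [282] [366]
178 261 386 [[587.3, 249.8], [587.8, 119.9]] [20] [282] [366]
180 262 386 [[585.2, 248.8], [585.7, 119.8]] [19] [281] [366]
182 264 385 [[583.1, 246.8], [583.5, 120.7]] [17] [281] [366]
bolt [675.58199063 222.70843427]
bolt [674.75882894 162.55919641]
clamp cols [(134, array([295, 333])), (140, array([295, 333])), (146, array([295, 333]))]
```

View pics/w1c.png

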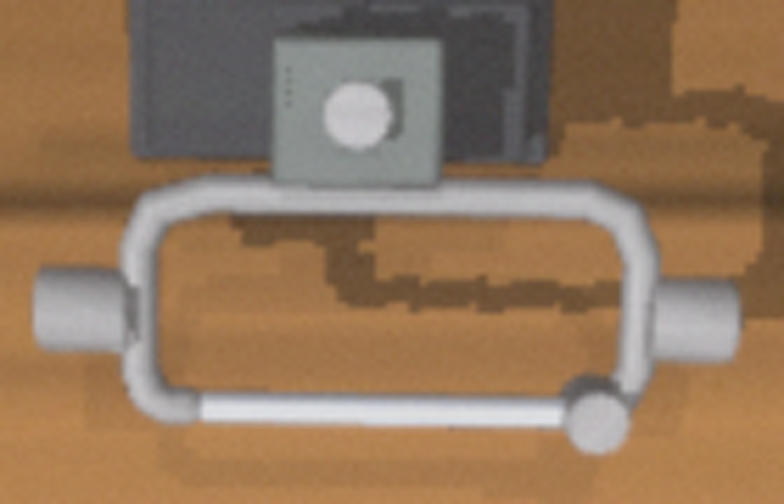

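Gate line is at world x≈571.8. From the ferrule ends, hook y-zero is at world y≈190.8, so the seated wire should be at y≈223.6. Next, a look at the tin.

In the tool's units: 35 mm / 750 = 0.0467, -8 mm / 750 = -0.0107.

Request:
jog_arm([
  {"jaw":0.7, "sx":-0.0107, "sy":0.0467},
  {"jaw":0.7, "sx":-0.0107, "sy":0.0467},
  {"jaw":0.7, "sx":-0.0107, "sy":0.0467},
  {"jaw":0.7, "sx":-0.0107, "sy":0.0467},
  {"jaw":0.7, "sx":-0.0107, "sy":0.0467},
  {"jaw":0.7, "sx":-0.0107, "sy":0.0467},
  {"jaw":0.7, "sx":-0.0107, "sy":0.0467},
  {"jaw":0.7, "sx":-0.0107, "sy":0.0467},
  {"jaw":0.7, "sx":-0.0107, "sy":0.0467},
  {"jaw":0.7},
  {"jaw":0.7},
])

```text
t: 4.28
position: [519.0, -124.9, 230.7]
tool_rot: [[1.0, 0.002, -0.0], [0.002, -1.0, 0.0], [-0.0, -0.0, -1.0]]
wrist_force: [0.3, -1.0, -0.2]
opening: 0.698
finger_force: 0.0
```

```bash
python3 - <<'E'
from h import *
c=cam('wrist');im=capture('wrist');cv2.imwrite('pics/w2.png',im)
o=get_obs();print(o['t'],o['position'])
import pickle;pickle.dump(c,open('w2.pkl','wb'))
p=proj(c,[553,-127,60]);print(p)
x,y=p.astype(int);x0,y0=max(0,x-80),max(0,y-90);print(x0,y0)
cv2.imwrite('pics/w2c.png',cv2.resize(im[y0:y0+120,x0:x0+160],None,fx=5,fy=5,interpolation=2))
hsv=cv2.cvtColor(im,cv2.COLOR_BGR2HSV)
E
```

```text
4.3333 [ 519.35213196 -123.80822832  230.65544923]
[319.13320288 142.98886532]
239 52
```

View pics/w2c.png

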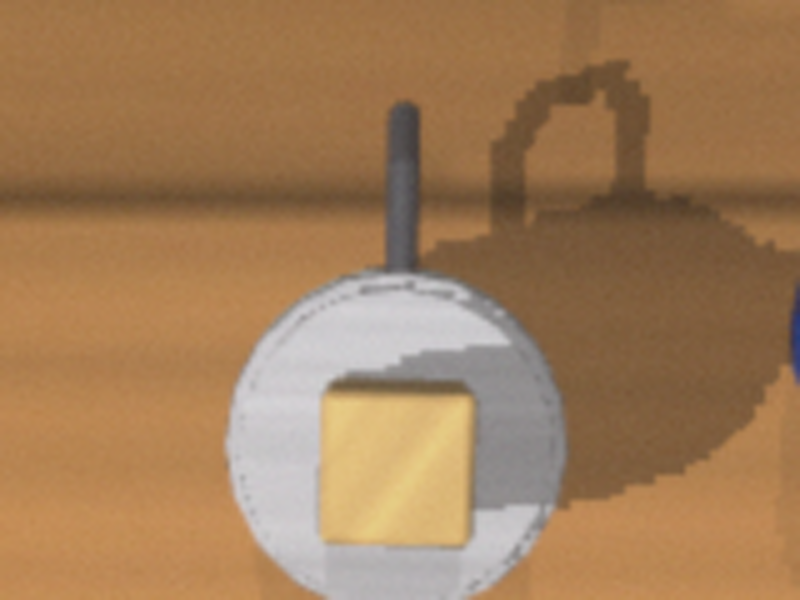

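The crop shows the grey tin: knob top centred at crop (396,468), and the ring pointing straight up with its tip at (404,110).

```bash
python3 - <<'E'
from h import *
import pickle;c=pickle.load(open('w2.pkl','rb'))
f=lambda u,v,z:onz(c,(u/5+239-.4,v/5+52-.4),z)
K=[f(*p,108) for p in((322,393),(475,392),(470,545),(318,542))]
for k in K:print(k.round(1))
print('knob',np.mean(K,0).round(1))
print('lid c cols',f(227,440,77).round(1),f(565,440,77).round(1))
print('ring',f(404,150,68).round(1),f(401,262,68).round(1))
c1=pickle.load(open('w1.pkl','rb'))
ct=cam('top');print('hook ferrules from top', onz(ct,(215+32/4,160+104/4),50).round(1),onz(ct,(215+238/4,160+108/4),50).round(1),onz(ct,(215+130/4,160+136/4),50).round(1))
E
```

```text
[ 569.  -113.4  108. ]
[ 569.2 -138.5  108. ]
[ 543.9 -138.   108. ]
[ 544.3 -112.5  108. ]
knob [ 556.6 -125.6  108. ]
lid c cols [558.  -94.6  77. ] [ 558.1 -156.7   77. ]
ring [ 609.3 -127.    68. ] [ 589.7 -126.5   68. ]
hook ferrules from top [590.6 248.9  50. ] [587.5 120.1  50. ] [570.1 187.3  50. ]
```

In the tool's units: 25 mm / 750 = 0.0333, 9.4 mm / 750 = 0.0125, 0.015 rad / 1.5708 = 0.0095.

Request:
jog_arm([
  {"jaw":0.7, "sx":0.0125, "sy":0.0007, "sz":0.02, "wz":0.0095},
  {"jaw":0.7, "sx":0.0125, "sy":0.0007, "sz":0.0267},
  {"jaw":0.7, "sx":0.0125, "sy":0.0007, "sz":0.0333},
  {"jaw":0.7, "sx":0.0125, "sy":0.0007, "sz":0.0333},
  {"jaw":0.7, "sz":0.0333},
  {"jaw":0.7, "sz":0.024},
  {"jaw":0.7, "sz":0.0107},
  {"jaw":0.7, "sz":0.0053},
  {"jaw":0.7},
  {"jaw":0.7},
], squeeze=30)

```text
t: 5.17
position: [557.8, -125.4, 91.5]
tool_rot: [[1.0, -0.012, 0.001], [-0.012, -1.0, -0.0], [0.001, 0.0, -1.0]]
wrist_force: [-0.5, 1.3, 1.0]
opening: 0.696
finger_force: 0.0
```

```bash
python3 - <<'E'
from h import *
o=get_obs();print(o['t'],o['position'],o['wrist_force'])
cv2.imwrite('pics/w3.png',capture('wrist'))
E
```

```text
5.1667 [ 557.76773728 -125.39831231   91.50091944] [-0.50008937  1.32781801  0.98163508]
```

Request:
jog_arm([
  {"jaw":0.2},
  {"jaw":0.2},
  {"jaw":0.2},
  {"jaw":0.2},
  {"jaw":0.2},
  {"jaw":0.2},
  {"jaw":0.2},
  {"jaw":0.2},
], squeeze=30)

```text
t: 5.88
position: [557.1, -125.9, 90.8]
tool_rot: [[1.0, -0.013, 0.0], [-0.013, -1.0, -0.0], [0.0, 0.0, -1.0]]
wrist_force: [-0.2, 0.0, 3.2]
opening: 0.295
finger_force: 30.0
```

In the tool's units: -10 mm / 750 = -0.0133, -8 mm / 750 = -0.0107.

Request:
jog_arm([
  {"jaw":0.2, "sz":-0.0013},
  {"jaw":0.2, "sz":-0.0027},
  {"jaw":0.2, "sz":-0.0053},
  {"jaw":0.2, "sz":-0.008},
  {"jaw":0.2, "sz":-0.0107},
  {"jaw":0.2, "sz":-0.0133},
  {"jaw":0.2, "sz":-0.0107},
  {"jaw":0.2, "sz":-0.008},
  {"jaw":0.2, "sz":-0.0053},
  {"jaw":0.2, "sz":-0.0013},
  {"jaw":0.2},
])

```text
t: 6.8
position: [557.2, -125.9, 141.1]
tool_rot: [[1.0, -0.013, 0.001], [-0.013, -1.0, -0.0], [0.001, 0.0, -1.0]]
wrist_force: [-0.1, 0.4, -3.0]
opening: 0.297
finger_force: 30.0
```

```bash
python3 - <<'E'
from h import *
for i in range(3):
    o=get_obs();print(o['t'],o['position'],o['wrist_force'],o['finger_force'])
    c=cam('wrist');im=capture('wrist')
cv2.imwrite('pics/w4.png',im)
cv2.imwrite('pics/w4s.png',capture('scene'))
for P in([557+59,-126,118],[557,-126,125]):print(proj(c,P))
E
```

```text
6.8 [ 557.1689793  -125.85002325  141.12066712] [-0.07427197  0.39548053 -2.96786625] 29.96248036623001
6.85 [ 556.91397359 -125.79050048  140.69664461] [ 0.12082606  0.16820471 -3.73950544] 29.962568879127502
6.9 [ 556.76215167 -125.73966606  140.41101732] [ 0.28974158 -0.68728586 -3.57605652] 29.962531328201294
[316.02071811 127.62057411]
[317.51842494 237.88435176]
```

View pics/w4.png

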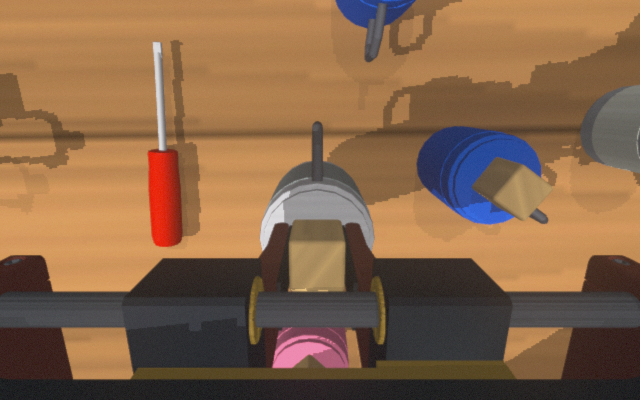

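Tin held upright with its ring at (318,126), as predicted. Carrying it gently to in front of the gate.

In the tool's units: -20 mm / 750 = -0.0267, -18 mm / 750 = -0.024.

Request:
jog_arm([
  {"jaw":0.2, "sy":-0.004},
  {"jaw":0.2, "sy":-0.008},
  {"jaw":0.2, "sy":-0.012},
  {"jaw":0.2, "sy":-0.016},
  {"jaw":0.2, "sy":-0.02},
  {"jaw":0.2, "sy":-0.024},
  {"jaw":0.2, "sy":-0.0267},
  {"jaw":0.2, "sy":-0.0267},
  {"jaw":0.2, "sy":-0.0267},
  {"jaw":0.2, "sy":-0.0267},
  {"jaw":0.2, "sy":-0.0267},
  {"jaw":0.2, "sy":-0.0267},
])

```text
t: 8.0
position: [559.0, 59.3, 140.7]
tool_rot: [[1.0, -0.012, -0.0], [-0.012, -1.0, 0.0], [-0.0, -0.0, -1.0]]
wrist_force: [1.3, -0.0, -3.4]
opening: 0.29
finger_force: 30.0
```

Request:
jog_arm([
  {"jaw":0.2, "sx":-0.0027, "sy":-0.0267},
  {"jaw":0.2, "sx":-0.0053, "sy":-0.0267},
  {"jaw":0.2, "sx":-0.008, "sy":-0.0267},
  {"jaw":0.2, "sx":-0.0107, "sy":-0.024},
  {"jaw":0.2, "sx":-0.0107, "sy":-0.02},
  {"jaw":0.2, "sx":-0.0107, "sy":-0.016},
  {"jaw":0.2, "sx":-0.0107, "sy":-0.0133},
  {"jaw":0.2, "sx":-0.008, "sy":-0.0107},
  {"jaw":0.2, "sx":-0.0053, "sy":-0.008},
  {"jaw":0.2, "sx":-0.004, "sy":-0.008},
  {"jaw":0.2, "sx":-0.0027, "sy":-0.0053},
  {"jaw":0.2, "sy":-0.004},
])

```text
t: 9.0
position: [502.2, 200.2, 140.7]
tool_rot: [[1.0, -0.013, -0.0], [-0.013, -1.0, -0.0], [-0.0, 0.0, -1.0]]
wrist_force: [-0.7, -0.2, -3.6]
opening: 0.297
finger_force: 30.0
```

In the tool's units: 9 mm / 750 = 0.012, 1.5 mm / 750 = 0.002.

Request:
jog_arm([
  {"jaw":0.2, "sx":-0.004, "sz":0.0013},
  {"jaw":0.2, "sx":-0.004, "sz":0.0027},
  {"jaw":0.2, "sx":-0.0027, "sz":0.0053},
  {"jaw":0.2, "sz":0.008},
  {"jaw":0.2, "sz":0.0107},
  {"jaw":0.2, "sz":0.012},
  {"jaw":0.2, "sz":0.0107},
  {"jaw":0.2, "sz":0.0067},
  {"jaw":0.2, "sz":0.004},
  {"jaw":0.2, "sz":0.002},
  {"jaw":0.2},
  {"jaw":0.2},
])

```text
t: 10.0
position: [494.5, 200.1, 93.3]
tool_rot: [[1.0, -0.013, 0.0], [-0.013, -1.0, 0.0], [0.0, -0.0, -1.0]]
wrist_force: [-0.2, -1.1, -3.8]
opening: 0.294
finger_force: 30.0
```

```bash
python3 - <<'E'
from h import *
for i in range(3):
    o=get_obs();c=cam('wrist');im=capture('wrist');print(o['t'],o['position'],o['wrist_force'])
import pickle;pickle.dump((c,o),open('w5.pkl','wb'))
cv2.imwrite('pics/w5.png',im)
p=proj(c,[556,199,50]).astype(int);print(p)
x0,y0=p[0]-80,max(0,p[1]-85);print(x0,y0)
cv2.imwrite('pics/w5c.png',cv2.resize(im[y0:y0+120,x0:x0+160],None,fx=5,fy=5,interpolation=2))
E
```

```text
10.0 [494.51925207 200.1050017   93.27535593] [-0.18178549 -1.06705003 -3.79196793]
10.05 [494.60949025 200.1664669   93.46783996] [-0.47873078 -0.21886677 -2.85905235]
10.1 [494.63149257 200.16271569  93.54060356] [-1.47530360e-02 -7.24354328e-04 -3.12329177e+00]
[317 121]
237 36
```

View pics/w5c.png

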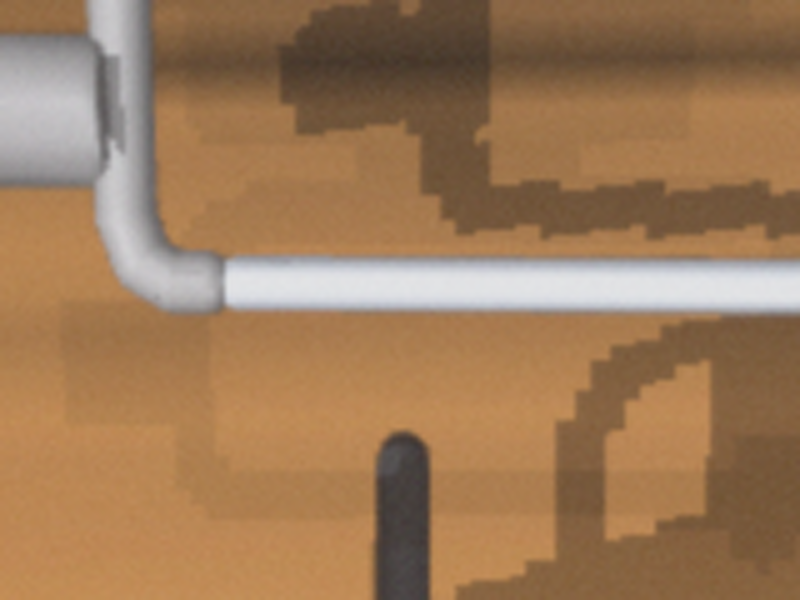

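Crop: nose meets the gate's free end at (225,285), end bar centre column is 127, gate row is 285, ring tip at column 403.

```bash
python3 - <<'E'
from h import *
import pickle;c,o=pickle.load(open('w5.pkl','rb'))
f=lambda u,v,z:onz(c,(u/5+237-.4,v/5+36-.4),z).round(1)
print('free end',f(225,285,50),'gate far',f(790,285,50),'endbar',f(127,150,50),'endbar edges',f(92,150,50),f(157,150,50))
print('ring top edge z60,64,68',f(403,433,60),f(403,433,64),f(403,433,68),o['position'])
E
```

```text
free end [572.3 219.3  50. ] gate far [571.4 155.   50. ] endbar [586.9 229.7  50. ] endbar edges [586.9 233.6  50. ] [586.8 226.3  50. ]
ring top edge z60,64,68 [556.  199.3  60. ] [556.3 199.3  64. ] [556.5 199.3  68. ] [494.63149257 200.16271569  93.54060356]
```

In the tool's units: 3 mm / 750 = 0.004, 2 mm / 750 = 0.0027.

Request:
jog_arm([
  {"jaw":0.2, "sx":0.0027},
  {"jaw":0.2, "sx":0.004},
  {"jaw":0.2, "sx":0.004},
  {"jaw":0.2, "sx":0.0027},
  {"jaw":0.2, "sx":0.0027},
  {"jaw":0.2, "sx":0.0027},
  {"jaw":0.2, "sx":0.0027},
  {"jaw":0.2, "sx":0.0027},
  {"jaw":0.2, "sx":0.0027},
  {"jaw":0.2, "sx":0.0027},
  {"jaw":0.2},
])

```text
t: 11.07
position: [516.5, 199.7, 93.1]
tool_rot: [[1.0, -0.013, -0.0], [-0.013, -1.0, -0.0], [-0.0, 0.0, -1.0]]
wrist_force: [-0.8, 0.0, -2.6]
opening: 0.295
finger_force: 30.0
```

In the tool's units: 2 mm / 750 = 0.0027, 1.5 mm / 750 = 0.002.

Request:
jog_arm([
  {"jaw":0.2, "sx":0.0027},
  {"jaw":0.2, "sx":0.0027},
  {"jaw":0.2, "sx":0.0027},
  {"jaw":0.2, "sx":0.002},
  {"jaw":0.2},
  {"jaw":0.2},
])

```text
t: 11.57
position: [523.9, 199.7, 93.1]
tool_rot: [[1.0, -0.013, -0.0], [-0.013, -1.0, 0.0], [-0.0, -0.0, -1.0]]
wrist_force: [-0.7, -0.1, -3.0]
opening: 0.293
finger_force: 30.0
```

```bash
python3 - <<'E'
from h import *
for i in range(3):
    o=get_obs();c=cam('wrist');im=capture('wrist');print(o['t'],o['position'],o['wrist_force'])
import pickle;pickle.dump((c,o),open('w6.pkl','wb'))
cv2.imwrite('pics/w6.png',im)
p=proj(c,[583,199,50]).astype(int);print(p)
x0,y0=p[0]-80,max(0,p[1]-70);print(x0,y0)
cv2.imwrite('pics/w6c.png',cv2.resize(im[y0:y0+120,x0:x0+160],None,fx=5,fy=5,interpolation=2))
E
```

```text
11.5667 [523.89385285 199.68826448  93.13340972] [-0.67822238 -0.06590176 -2.95828556]
11.6167 [523.78494975 199.70460685  93.12955725] [-1.73117242e+00  1.72666166e-03 -2.78360646e+00]
11.6667 [523.74322355 199.70033271  93.13572943] [-1.58402308  0.00851608 -4.3610546 ]
[316 125]
236 55
```

View pics/w6c.png

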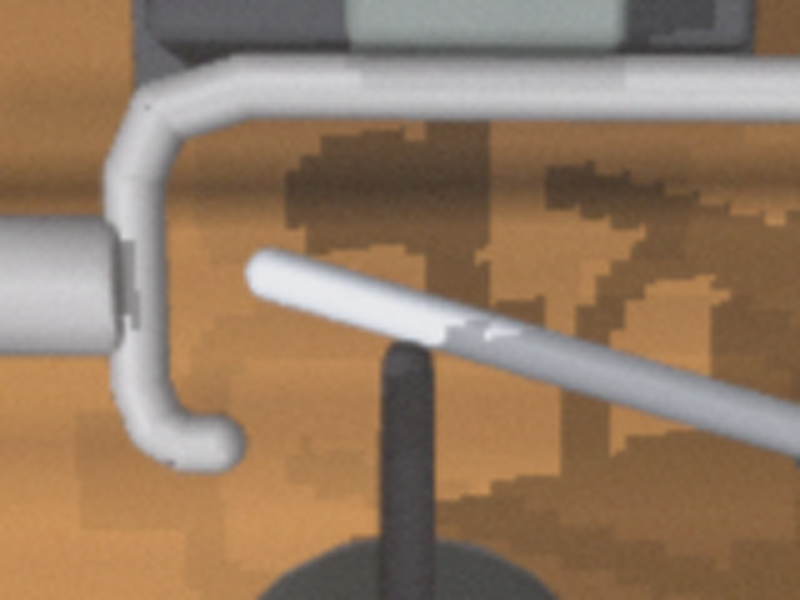

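Gate is pressed in: its free end at crop (265,270), the nose tip at (235,443), and the ring well inside the gate line. Now slide to +y.

In the tool's units: -2 mm / 750 = -0.0027, -1.5 mm / 750 = -0.002.

Request:
jog_arm([
  {"jaw":0.2, "sy":-0.002},
  {"jaw":0.2, "sy":-0.0027},
  {"jaw":0.2, "sy":-0.0027},
  {"jaw":0.2, "sy":-0.0027},
  {"jaw":0.2, "sy":-0.0027},
  {"jaw":0.2, "sy":-0.0027},
  {"jaw":0.2, "sy":-0.0027},
  {"jaw":0.2, "sy":-0.0027},
  {"jaw":0.2, "sy":-0.0027},
  {"jaw":0.2, "sy":-0.0027},
  {"jaw":0.2, "sy":-0.002},
  {"jaw":0.2},
])

```text
t: 12.72
position: [524.5, 221.3, 93.3]
tool_rot: [[1.0, -0.013, 0.001], [-0.013, -1.0, 0.001], [0.001, -0.001, -1.0]]
wrist_force: [0.3, 2.6, -4.5]
opening: 0.296
finger_force: 30.0
```

Request:
jog_arm([
  {"jaw":0.2, "sy":-0.0008},
  {"jaw":0.2, "sy":-0.0008},
  {"jaw":0.2},
])

```text
t: 12.97
position: [524.3, 222.0, 93.3]
tool_rot: [[1.0, -0.013, 0.0], [-0.013, -1.0, 0.0], [0.0, -0.0, -1.0]]
wrist_force: [-0.7, 1.7, -4.3]
opening: 0.294
finger_force: 30.0
```

Request:
jog_arm([
  {"jaw":0.2, "sy":-0.0005},
  {"jaw":0.2, "sy":-0.0005},
  {"jaw":0.2},
])

```text
t: 13.22
position: [524.1, 222.6, 93.2]
tool_rot: [[1.0, -0.013, -0.0], [-0.013, -1.0, -0.0], [-0.0, 0.0, -1.0]]
wrist_force: [0.1, 1.0, -3.1]
opening: 0.295
finger_force: 30.0
```

```bash
cat > g.py <<'E'
from h import *
# gate pixels: low-saturation bright blob; per world-y column report x (at z=50) of bright pixels inside hook
def gate(tag):
    o=get_obs();c=cam('wrist');im=capture('wrist');cv2.imwrite(f'pics/{tag}.png',im)
    hsv=cv2.cvtColor(im,cv2.COLOR_BGR2HSV)
    print(o['t'].__round__(2),o['position'].round(1),o['wrist_force'].round(1))
    for y in (165,175,185,195,205,212,215):
        xs=np.arange(562,604,.5);h=[hsv[tuple(proj(c,[x,y,50]).round().astype(int)[::-1])] for x in xs]
        w=[x for x,v in zip(xs,h) if v[1]<60 and v[2]>110];print(y,(min(w),max(w)) if w else None)
E
python3 -c "from g import *;gate('w7')"
```

```text
13.22 [524.1 222.6  93.2] [ 0.1  1.  -3.1]
165 (np.float64(571.5), np.float64(577.5))
175 (np.float64(573.5), np.float64(579.5))
185 (np.float64(575.5), np.float64(580.5))
195 (np.float64(577.0), np.float64(582.5))
205 (np.float64(579.0), np.float64(584.5))
212 (np.float64(580.5), np.float64(585.5))
215 (np.float64(580.5), np.float64(586.0))
```

In the tool's units: -0.5 mm / 750 = -0.0007.

Request:
jog_arm([
  {"jaw":0.2, "sy":-0.0007},
  {"jaw":0.2},
  {"jaw":0.2},
])

```text
t: 13.52
position: [524.3, 223.1, 93.2]
tool_rot: [[1.0, -0.013, 0.0], [-0.013, -1.0, -0.0], [0.0, 0.0, -1.0]]
wrist_force: [0.7, 0.1, -3.5]
opening: 0.292
finger_force: 30.0
```

```bash
python3 -c "from g import *;gate('w8')"
```

```text
13.52 [524.3 223.1  93.2] [ 0.7  0.1 -3.5]
165 (np.float64(569.0), np.float64(574.0))
175 (np.float64(569.0), np.float64(574.5))
185 (np.float64(569.0), np.float64(574.5))
195 (np.float64(569.0), np.float64(574.5))
205 (np.float64(569.5), np.float64(575.5))
212 (np.float64(570.0), np.float64(575.5))
215 (np.float64(570.0), np.float64(575.5))
```

In the tool's units: -0.5 mm / 750 = -0.0007.

Request:
jog_arm([
  {"jaw":0.2, "sy":-0.0007},
  {"jaw":0.2},
  {"jaw":0.2},
])

```text
t: 13.82
position: [524.2, 223.6, 93.2]
tool_rot: [[1.0, -0.013, 0.0], [-0.013, -1.0, -0.0], [0.0, 0.0, -1.0]]
wrist_force: [-0.6, 0.3, -3.7]
opening: 0.297
finger_force: 30.0
```

```bash
python3 -c "from g import *;gate('w9')"
```

```text
13.82 [524.2 223.6  93.2] [-0.6  0.3 -3.7]
165 (np.float64(568.5), np.float64(574.0))
175 (np.float64(569.0), np.float64(575.0))
185 (np.float64(569.0), np.float64(575.0))
195 (np.float64(569.0), np.float64(575.0))
205 (np.float64(570.0), np.float64(575.0))
212 (np.float64(570.0), np.float64(575.5))
215 (np.float64(570.0), np.float64(575.5))
```

The gate snapped shut behind the ring (bars back on x≈572). Ease off the end bar and lower the last ~2 mm.

In the tool's units: 0.6 mm / 750 = 0.0008, 0.5 mm / 750 = 0.0007.

Request:
jog_arm([
  {"jaw":0.2, "sy":0.0008},
  {"jaw":0.2, "sy":0.0008},
  {"jaw":0.2, "sz":0.0008},
  {"jaw":0.2, "sz":0.0008},
  {"jaw":0.2, "sz":0.0007},
  {"jaw":0.2, "sz":0.0005},
  {"jaw":0.2},
  {"jaw":0.2},
])

```text
t: 14.53
position: [524.1, 222.4, 91.1]
tool_rot: [[1.0, -0.013, -0.0], [-0.013, -1.0, -0.0], [-0.0, 0.0, -1.0]]
wrist_force: [-0.4, -0.5, -2.8]
opening: 0.291
finger_force: 30.0
```

Request:
jog_arm([
  {"jaw":0.2, "sz":0.0003},
  {"jaw":0.2},
  {"jaw":0.2},
])

```text
t: 14.78
position: [524.2, 222.4, 91.1]
tool_rot: [[1.0, -0.013, 0.0], [-0.013, -1.0, -0.0], [0.0, 0.0, -1.0]]
wrist_force: [-2.2, -0.9, 1.9]
opening: 0.296
finger_force: 30.0
```

In the tool's units: -25 mm / 750 = -0.0333, -20 mm / 750 = -0.0267.

Request:
jog_arm([
  {"jaw":0.6},
  {"jaw":0.6},
  {"jaw":0.6},
  {"jaw":0.6},
  {"jaw":0.6},
  {"jaw":0.6, "sz":-0.004},
  {"jaw":0.6, "sz":-0.0107},
  {"jaw":0.6, "sz":-0.02},
  {"jaw":0.6, "sz":-0.0267},
  {"jaw":0.6, "sz":-0.0333},
  {"jaw":0.6, "sz":-0.0333},
  {"jaw":0.6, "sz":-0.0333},
])

```text
t: 15.78
position: [524.0, 222.4, 213.7]
tool_rot: [[1.0, -0.013, 0.0], [-0.013, -1.0, 0.0], [0.0, -0.0, -1.0]]
wrist_force: [1.4, -0.7, 0.0]
opening: 0.598
finger_force: 0.0
```

Request:
jog_arm([
  {"jaw":0.6, "sx":-0.0333, "sz":-0.0133},
  {"jaw":0.6, "sx":-0.0333, "sz":-0.0067},
  {"jaw":0.6, "sx":-0.0133},
  {"jaw":0.6},
  {"jaw":0.6},
  {"jaw":0.6},
])

```text
t: 16.28
position: [465.1, 223.4, 226.8]
tool_rot: [[1.0, -0.013, 0.001], [-0.013, -1.0, 0.0], [0.001, -0.0, -1.0]]
wrist_force: [0.6, -0.2, 0.8]
opening: 0.6
finger_force: 0.0
```

```bash
python3 - <<'E'
from g import *
gate('w10');c=cam('wrist');im=cv2.imread('pics/w10.png')
x,y=proj(c,[565,200,60]).astype(int);x0,y0=max(0,x-120),max(0,y-110);print(x0,y0)
a=cv2.resize(im[y0:y0+180,x0:x0+240],None,fx=2.5,fy=2.5,interpolation=2)
s=capture('scene');t=capture('top');b=cv2.resize(s[190:265,340:440],(200,150),interpolation=2);d=cv2.resize(t[150:225,200:300],(200,150),interpolation=2)
e=cv2.resize(t[100:290,0:520],(200,150))
cv2.imwrite('pics/fin.png',np.hstack([a,np.vstack([b,d,e])]))
E
```

```text
16.28 [465.1 223.4 226.8] [ 0.6 -0.2  0.8]
165 (np.float64(568.5), np.float64(574.0))
175 (np.float64(568.5), np.float64(575.0))
185 (np.float64(568.5), np.float64(575.0))
195 (np.float64(569.5), np.float64(575.0))
205 (np.float64(569.5), np.float64(574.5))
212 (np.float64(570.0), np.float64(575.5))
215 (np.float64(570.0), np.float64(575.5))
221 0
```

View pics/fin.png

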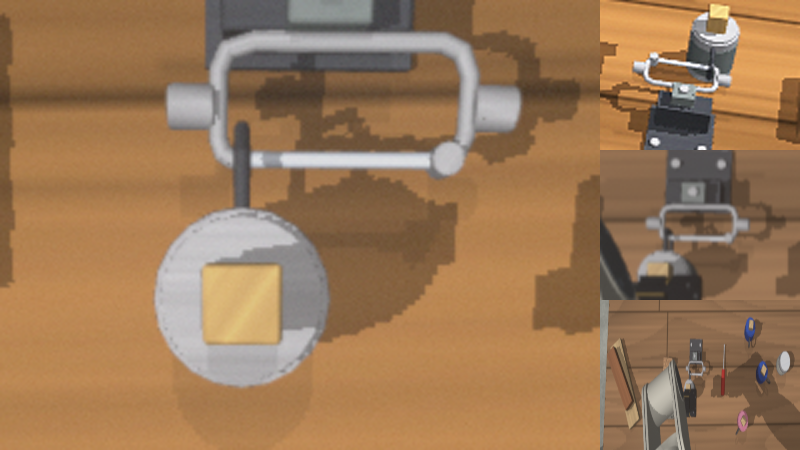

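The ring tip at (242,130) is inside the hook behind the nose, with the gate shut at (270..440,160). The tin stands upright and released, and the other things are where they were.

```bash
python3 -c "from plant import ticket;print(ticket.job_done())"
```

```text
the job is handed in; nothing more can be done
None
```

The glue tin is clipped to the snap hook: its ring is inside, the gate is shut behind it, and the tin is standing on the bench, let go; the job was handed in after about 16 s of the 45 s allowed.

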